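# Bring the square spice jar to the front of the locked carousel and hold it there

### The arm

A 7-joint arm with a two-finger parallel gripper is mounted at the origin on the work surface. World frame = base frame: x ahead of the robot, y to its left, z up, the work surface at z = 0. Lengths are in m, angles in rad, forces in N, time in s.
With the tool pointing down it reaches from about 0.35 to 0.9 m from the base axis. Payload 8.1 kg.
Tool frame: the origin (TCP) lies between the finger pads; the fingertips stand 22 mm ahead of it and the grasp point (between the pads) lies 3 mm ahead of it (arm.tip_reach is the distance from the TCP to the fingertips, in m); z points along the fingers, y is the line along which they close (so a half turn about z gives the same grasp; the last joint's range is limited). The gripper opens to 92 mm and grips with 3 to 60 N. Pads are 19 mm wide; open, the fingers measure 130 mm over their backs; the gripper's body (75 mm by 190 mm) begins 47 mm behind the grasp point.
Start: joints at [-1.4, 0.434, 0.025, 1.573, -0.012, 1.134, -0.075], TCP at [0.169, 0.602, 0.249] pointing down, gripper open.
Joint ranges: [-2.62, 2.62], [-0.44, 2.09], [-1.27, 1.32], [0.08, 2.57], [-1.32, 4.46], [0.12, 2], [-2.74, 2.74]. Speed limits (rad/s): [2.22, 2.22, 3.01, 3.01, 3.14, 3.14, 3.14].

### API

Orientations are given as a rotation vector (axis times angle).
In Python, from cell import telemetry, vision, job, arm gives the robot as it stands. The module is installed in compiled form; this text tells all that it offers.
- The arm moves only by the shell command python3 -m creep 'ROWS' [FORCE]. ROWS is text: rows parted by semicolons, each of 7 numbers parted by spaces: the finger opening in cm, from 0 to 9.18, then the shift along the tool's x, y, z in cm, then the turn, a rotation vector about the tool's x, y, z in degrees. A call has 1 to 5 rows; each row is the pose to reach, as a shift and turn from the pose commanded when the call began, along the tool's axes at that moment; what a row does not reach only later rows make up. A row lasts 1/8 s, in which the tool goes at most 62.5 mm and 10.7 degrees, less where a joint would pass 70% of its speed; a pose out of reach is approached as far as the arm can. A call with a gripper value outside its range is refused whole. The fingers move at their own pace and stop on an object; FORCE is the grip in N (left out, the last holds). Time passes only in rows, so rows that repeat a pose let the fingers close. It gives the time, the measured TCP pose, the force, the opening and the grip force at its end, in the units of the state.
- telemetry.observe(): the state, without advancing time (a new reading comes with each control period).
- vision.get_image(name): name is "scene" or "top" or "wrist"; returns the picture (384x512x3 uint8, red, green, blue); there is no depth.
- vision.camera_info(name): a dict with "fov_y" (degrees; the focal length in pixels is half the picture's height over the tangent of half this angle, whatever the lens; pixels are square), "cx", "cy" (the principal point, pixels), "extrinsics" (4x4, takes a point from camera to world coordinates). Camera axes: x right, y down, z forward; pixel columns grow to the right and rows downward; lengths in m; the calibration is good to about 2 mm. A picture is of the moment at which its call begins: read the wrist's pose just before it. camera_info takes no time and is no camera call; for the wrist camera it gives the pose at the moment of the call.
- job.sign_off(): hands the job in; it is judged then, once.
The state is a dict: "clock": time; "joints": joint angles; "dq": joint speeds; "joint_efforts": joint torques, N m; "position": TCP position; "ee_rot": TCP orientation; "force": force on the tool from outside, world axes, zero at the start; "ft_torque": the same for the moment, N m; "width": opening from 0.0 (shut) to 1.0 (fully open); "gripper_force": force on a finger pad.
Only numpy, scipy, OpenCV 4.12 (cv2) and the standard library are available. Lean on these libraries where they do the work, as an engineer would, in place of code of your own. Each camera call takes 0.05 s, during which the arm holds its last target. There are 200 camera calls.

### The job

Pull the spring-loaded lock knob of the spice carousel straight up to its stop and, keeping it up, turn the tray by that knob until the one square jar stands at the front, in line with the brass pointer on the foot. Finish still gripping the raised knob, holding the tray still so that I can take the jar out. Do not touch or tip the jars, and leave everything else on the counter where it is.

Things in the scene. Friction and masses are not known exactly. Their poses are not given: they have to be found in the camera images.
- foot: fixed foot of the spice carousel, a flat disc 250 mm across standing on the counter; origin on the counter on the vertical turning axis. Its -x axis points to the front, along the brass pointer (roughly towards the robot); z up
- front (a point): outer end of the brass pointer, a fixed bar 16 mm wide and 22 mm high that sticks out 50 mm from under the tray rim at the carousel's front, 190 mm from the turning axis, 22 mm above the counter. The front is the direction from the axis to this point
- tray (a joint): angle of the round wooden tray (280 mm across, floor 32 mm and rim 46 mm above the counter) about the vertical axis, rad: 0 at its parked place, with the lock knob straight across from the pointer; positive is counterclockwise from above; range -2.6 to 2.6. It turns lightly (about 0.05 N m) once unlocked and does not spring back. Central stud: top 82 mm up
- plunger (a joint): height of the spring-loaded lock plunger above its parked place, m: 0 down, 0.018 at its upper stop. Its pin sits in a notch of the foot at the parked place: the tray is locked until the plunger is up at least 0.014. The spring pulls it back down with 4 N at the bottom and 6 N at the stop, plus 1 N of weight, and it drops when let go
- knob: brass knob on the plunger, 100 mm from the turning axis: upright cylinder 26 mm across and 26 high with a 32 mm cap above it, 36 mm high in all. Origin at the centre of its underside, 113 mm above the counter when down; grip it about 17 mm above that, from above. It spins freely about the vertical, so the gripper need not turn with the tray. Its underside is above the jar tops
- square_jar: the jar wanted: white ceramic with a flat wooden lid, square, 42 mm wide, 64 mm high (top 96 mm above the counter); stands loose on the tray, its centre about 100 mm from the turning axis, 60 or 120 degrees round from the knob on either side. Origin under its centre
- round_jar1: round white ceramic jar with a flat wooden lid, 44 mm across, 64 mm high, standing loose on the tray about 100 mm from the axis; not wanted. Origin under its centre
- round_jar2: round white ceramic jar with a flat wooden lid, 44 mm across, 64 mm high, standing loose on the tray about 100 mm from the axis; not wanted. Origin under its centre
- round_jar3: round white ceramic jar with a flat wooden lid, 44 mm across, 64 mm high, standing loose on the tray about 100 mm from the axis; not wanted. Origin under its centre
- round_jar4: round white ceramic jar with a flat wooden lid, 44 mm across, 64 mm high, standing loose on the tray about 100 mm from the axis; not wanted. Origin under its centre
- mug: white mug, 76 mm across, 85 high, with a side handle, standing beside the carousel; bystander; origin under its centre
- pepper_mill: dark wooden pepper mill, 52 mm across, 130 high, beside the carousel; bystander; origin under its centre
- ramekin: small white bowl, 84 mm across, 45 high; bystander; origin under its centre
- spatula: spatula with wooden handle and steel blade, about 300 mm long, lying flat; bystander
- oil_bottle: green glass bottle, 60 mm across, 170 high; bystander; origin under its centre
- preserve_jar: amber glass jar, 72 mm across, 100 high; bystander; origin under its centre
Things that resemble listed ones, but are neither listed nor needed, are in the scene too. What is shaped like the round_jar4 but red or turquoise is not meant.

How it is judged:
On the way:
1. the lock knob is pulled up to its stop (at least 14.5 of 18 mm) by the gripper while the tray is still parked (value of joint plunger above 0.0145 m and contact force between the fingers and knob above 1 N and value of joint tray between -0.1 and 0.1 rad), for 0.2 s.
At the end, for the whole second after the job is handed in: Square jar in line with the pointer (centre within 14 mm sideways, on the front side), tray still (under 0.05 rad/s), fingers gripping the knob (over 1 N) and keeping the plunger up (at least 14.5 of 18 mm), all five jars upright on the tray (value of joint plunger above 0.0145 m and contact force between the fingers and knob above 1 N and y of square_jar in the frame of foot between -0.014 and 0.014 m and x of square_jar in the frame of foot below -0.07 m and velocity of joint tray between -0.05 and 0.05 rad/s and horizontal distance between each of square_jar, round_jar1, round_jar2, round_jar3, round_jar4 and foot below 0.13 m and angle between each of square_jar, round_jar1, round_jar2, round_jar3, round_jar4's own z axis and vertical below 0.15 rad and height (world z) of square_jar between 0.027 and 0.04 m and height (world z) of round_jar1 between 0.027 and 0.04 m and height (world z) of round_jar2 between 0.027 and 0.04 m and height (world z) of round_jar3 between 0.027 and 0.04 m and height (world z) of round_jar4 between 0.027 and 0.04 m); the arm keeps its last pose, push and grip.
It fails at once if the lock knob drops (below 8 mm) while the tray is away from its parked place (value of joint plunger below 0.008 m and not (value of joint tray between -0.1 and 0.1 rad)).
It fails at once if a jar is tipped (over 0.35 rad) (angle between any of square_jar, round_jar1, round_jar2, round_jar3, round_jar4's own z axis and vertical above 0.35 rad).
It fails at once if the robot touches a jar (over 0.5 N) (contact force between any of the arm, the fingers and square_jar above 0.5 N or contact force between any of the arm, the fingers and round_jar1 above 0.5 N or contact force between any of the arm, the fingers and round_jar2 above 0.5 N or contact force between any of the arm, the fingers and round_jar3 above 0.5 N or contact force between any of the arm, the fingers and round_jar4 above 0.5 N).
It fails at once if another thing on the counter is moved (over 25 mm) (distance of any of mug, pepper_mill, ramekin, spatula, oil_bottle, preserve_jar from where it was at the start of the episode above 0.025 m).
It also fails if it takes over 40 s, if anything falls off the work surface, if the arm or the gripper's body presses on something with over 40 N, if the wrist force passes 120 N, or if a joint passes its speed limit or range.

## Working session

There is one attempt and no reset: what is moved stays moved. The work goes in short steps, Python scripts to look and compute and a shell command to move; the robot and the scene stay as the last step left them, time stands still between calls to the robot, and variables do not carry over. Pictures are saved under pics/ and viewed, at most 10 in all, crops included, and the job is handed in when it is done.

```bash
mkdir -p pics; cat > h.py <<'E'
import numpy as np, cv2
from cell import telemetry, vision, job, arm
def K(n):
    i=vision.camera_info(n); f=192/np.tan(np.radians(i["fov_y"])/2); return f,i["cx"],i["cy"],np.array(i["extrinsics"])
def ray(n,u,v,z):
    f,cx,cy,T=K(n); d=T[:3,:3]@np.array([(u-cx)/f,(v-cy)/f,1]); o=T[:3,3]; return o+d*(z-o[2])/d[2]
def proj(n,p):
    f,cx,cy,T=K(n); q=T[:3,:3].T@(np.array(p)-T[:3,3]); return q[:2]/q[2]*f+[cx,cy]
E
python3 - <<'E'
from h import *
for n in("scene","top"):
    im=vision.get_image(n); cv2.imwrite(f"pics/{n}0.png",im[:,:,::-1]); print(n,K(n))
s=telemetry.observe(); print(s)
a=cv2.imread("pics/scene0.png");b=cv2.imread("pics/top0.png")
cv2.imwrite("pics/both.png",np.vstack([a,b])[:, :])
E
```

```text
scene (np.float64(441.4587113694756), 259.27198153242017, 186.45611986237796, array([[-0.45116581,  0.65436324, -0.60684279,  1.3616119 ],
       [ 0.89228934,  0.34325234, -0.29325342,  0.38523752],
       [ 0.01640595, -0.67378527, -0.73874506,  1.12636258],
       [ 0.        ,  0.        ,  0.        ,  1.        ]]))
top (np.float64(498.9338699261051), 254.64455309898062, 186.65360804277174, array([[ 2.26324954e-02, -9.94615160e-01,  1.01135814e-01,
         3.19401811e-01],
       [-9.99743160e-01, -2.26354574e-02,  1.11843058e-03,
        -1.43196040e-02],
       [ 1.17684741e-03, -1.01135152e-01, -9.94872000e-01,
         1.99124964e+00],
       [ 0.00000000e+00,  0.00000000e+00,  0.00000000e+00,
         1.00000000e+00]]))
{'clock': 0.1, 'joints': array([-1.39959666,  0.4351308 ,  0.02498696,  1.57401919, -0.01162471,
        1.13400336, -0.07509916]), 'dq': array([ 0.00152896, -0.00025616, -0.00024043, -0.00107666, -0.00017789,
       -0.00050647, -0.00167971]), 'joint_efforts': array([ 3.12622309e-03, -6.69118094e+01,  9.88155305e-01, -3.15136635e+01,
       -6.05142047e-02,  3.75720870e-02,  3.71751696e-05]), 'position': array([0.16892557, 0.60128468, 0.2480325 ]), 'ee_rot': array([-4.28872136e-01, -3.11209788e+00,  2.21949840e-03]), 'force': array([-0.56949094, -0.23606704,  0.549055  ]), 'ft_torque': array([ 0.04124418, -0.0097031 ,  0.01979965]), 'gripper_force': 0.0, 'width': 0.9981838519475548}
```

View pics/top0.png

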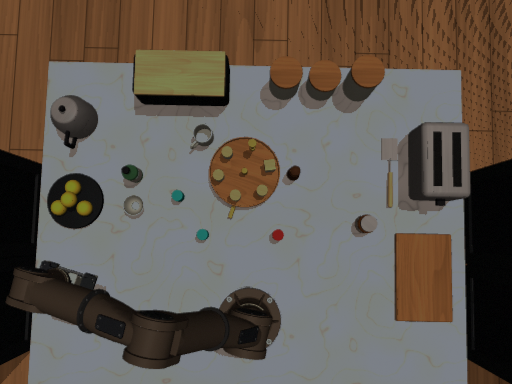

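View pics/scene0.png

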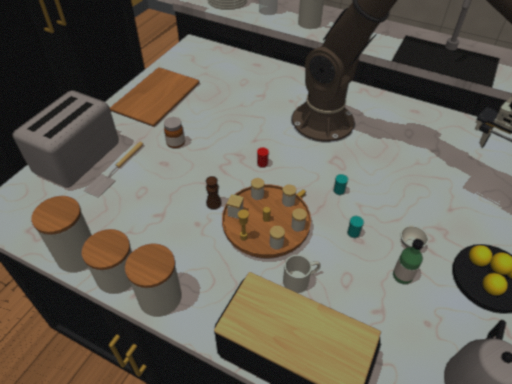

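The top view shows the tray at about (244,172), the pointer at (232,212) and the knob at (252,146). The square-jar candidates are the lids at (269,165), (227,152), (218,175), (235,195) and (262,190). The red jar (278,235) and turquoise jars (178,196) and (203,235) are off the tray and not meant. (269,165) looks square, so I'll check it in a close crop.

```bash
python3 - <<'E'
from h import *
a=cv2.imread("pics/top0.png")[125:225,190:310]; b=cv2.imread("pics/scene0.png")[165:265,205:325]
cv2.imwrite("pics/crop.png",np.vstack([cv2.resize(x,None,fx=3,fy=3,interpolation=2) for x in(a,b)])[:600])
top=cv2.imread("pics/top0.png"); hsv=cv2.cvtColor(top,cv2.COLOR_BGR2HSV)
for p in[(269,165),(227,152),(252,144),(232,212),(255,180),(244,171)]: print(p,hsv[p[1],p[0]])
# tray: orange-brown mask
m=cv2.inRange(hsv,(5,90,60),(30,255,255)); m[:125]=0;m[225:]=0;m[:,:190]=0;m[:,:283]=m[:,:283];m[:,285:]=0
n,l,st,c=cv2.connectedComponentsWithStats(m); print(st[1:],c[1:])
y=cv2.inRange(hsv,(21,60,60),(35,255,255)); y[:125]=0;y[225:]=0;y[:,:190]=0;y[:,285:]=0
n,l,st,c=cv2.connectedComponentsWithStats(y)
for s,q in zip(st[1:],c[1:]):
    if s[4]>8: print(s,q.round(1))
E
```

```text
(269, 165) [ 25 108 123]
(227, 152) [ 23 114 123]
(252, 144) [ 25 157 122]
(232, 212) [ 26 150 122]
(255, 180) [ 13 169 107]
(244, 171) [ 25 157 122]
[[ 209  137   71   81 3902]] [[243.87544849 172.38928754]]
[248 139   8  12  62] [251.9 143.3]
[222 146  11  12  96] [226.6 151.6]
[264 159  12  12 117] [269.4 164.7]
[213 169  11  12 101] [218.  174.5]
[242 168   5   6  25] [244.1 170.4]
[257 185  11  11  97] [261.6 190. ]
[230 190  11  11  96] [234.8 194.9]
[228 207   7  11  41] [231.2 211.9]
```

View pics/crop.png

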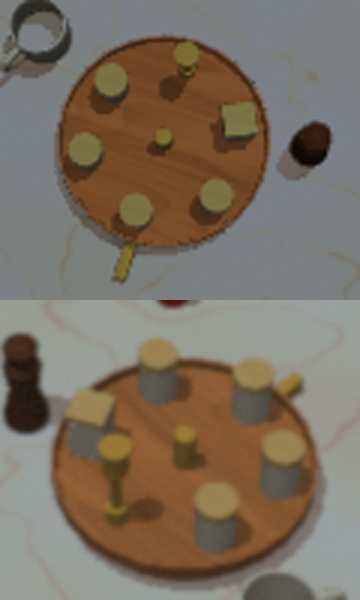

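The crop shows that (269,165) is the only square lid, about 60° clockwise from the knob. The tray therefore has to turn about -120°, taking the knob round by the right side.

```bash
python3 - <<'E'
from h import *
top=cv2.imread("pics/top0.png"); hsv=cv2.cvtColor(top,cv2.COLOR_BGR2HSV)
m=cv2.inRange(hsv,(5,90,30),(35,255,255)); m[:125]=0;m[206:]=0;m[:,:190]=0;m[:,281:]=0
c=max(cv2.findContours(m,0,1)[0],key=cv2.contourArea); 
P=np.array([ray("top",u,v,.046)[:2] for u,v in c[:,0]]); 
def fit(P):
    A=np.c_[2*P,np.ones(len(P))]; s=np.linalg.lstsq(A,(P**2).sum(1),rcond=None)[0]; return s[:2],np.sqrt(s[2]+s[:2]@s[:2])
for _ in range(4):
    o,r=fit(P); d=np.linalg.norm(P-o,axis=1); P=P[abs(d-r)<.005]
print("rim",o,r,len(P))
print("stud",ray("top",244.1,170.4,.08))
pts=dict(j1=(226.6,151.6),sq=(269.4,164.7),j2=(218,174.5),j3=(261.6,190),j4=(234.8,194.9))
Q={k:ray("top",*v,.094)[:2] for k,v in pts.items()}
print("jars circle",fit(np.array(list(Q.values()))))
# outer pointer; cap top: upper part of knob blob
y=cv2.inRange(hsv,(21,60,60),(35,255,255))
print("knobrows",[(r,np.where(y[r,240:262])[0]+240) for r in range(138,152)])
print("ptr",[(r,np.where(y[r,222:242])[0]+222) for r in range(205,220)])
for k,v in Q.items():
    w=v-o; print(k,v.round(4),np.linalg.norm(w).round(4),np.degrees(np.arctan2(w[1],w[0])).round(1))
w=ray("top",231.2,211.9,.022)[:2]-o; print("ptr",w,np.degrees(np.arctan2(*w[::-1])))
for v in((252,142.5),(252,144)):
  w=ray("top",*v,.147)[:2]-o; print("knob",w+o,np.linalg.norm(w),np.degrees(np.arctan2(*w[::-1])))
E
```

```text
rim [0.57655066 0.03088428] 0.137071028370959 198
stud [0.57586402 0.02998166 0.08      ]
jars circle (array([0.57300196, 0.02999604]), np.float64(0.1001653097414133))
knobrows [(138, array([], dtype=int64)), (139, array([250, 251, 252, 253, 254])), (140, array([249, 250, 251, 252, 253, 254])), (141, array([249, 250, 251, 252, 253, 254, 255])), (142, array([248, 249, 250, 251, 252, 253, 254, 255])), (143, array([248, 249, 250, 251, 252, 253, 254, 255])), (144, array([249, 250, 251, 252, 253, 254, 255])), (145, array([249, 250, 251, 252, 253, 254, 255])), (146, array([250, 251, 252, 253, 254])), (147, array([251, 252, 253, 254])), (148, array([253, 254])), (149, array([252, 253])), (150, array([252])), (151, array([], dtype=int64))]
ptr [(205, array([], dtype=int64)), (206, array([], dtype=int64)), (207, array([231, 232, 234])), (208, array([231, 232, 233, 234])), (209, array([231, 232, 233, 234])), (210, array([230, 231, 232, 233])), (211, array([230, 231, 232, 233])), (212, array([230, 231, 232, 233])), (213, array([229, 230, 231, 232])), (214, array([229, 230, 231, 232])), (215, array([229, 230, 231, 232])), (216, array([228, 229, 230, 231])), (217, array([230, 231])), (218, array([], dtype=int64)), (219, array([], dtype=int64))]
j1 [0.6454 0.0988] 0.0967 44.6
sq [ 0.5983 -0.0669] 0.1002 -77.5
j2 [0.5559 0.1292] 0.1005 101.9
j3 [ 0.5   -0.039] 0.1037 -137.6
j4 [0.4789 0.0628] 0.1027 161.9
ptr [-0.15919463  0.04724882] 163.46916110508135
knob [0.67300581 0.00143178] 0.10085160313474231 -16.980010273880815
knob [0.6673051  0.00129966] 0.09545478934565811 -18.055210395746634
```

```bash
cat >> h.py <<'E'
from scipy.spatial.transform import Rotation as Ro
def shift(t):
    s=telemetry.observe(); R=Ro.from_rotvec(s["ee_rot"]).as_matrix(); d=np.array(t)-s["position"]
    print("pos",s["position"].round(4),"shift cm",(R.T@d*100).round(2),"toolx",R[:,0].round(3),"y",R[:,1].round(3),"z",R[:,2].round(3))
E
python3 - <<'E'
from h import *
shift((.6705,.0013,.235))
print("mill",ray("top",293,172,.12),ray("scene",212,181,.13))
E
```

```text
pos [0.1689 0.6013 0.248 ] shift cm [-64.52 -44.19   1.37] toolx [-0.963  0.27  -0.   ] y [ 0.27   0.963 -0.001] z [-0.    -0.001 -1.   ]
mill [ 0.56861098 -0.15595759  0.12      ] [ 0.5905417  -0.14962642  0.13      ]
```

```bash
python3 -m creep '5.5 -5 -3.4 0 0 0 0; 5.5 -10 -6.8 0 0 0 0; 5.5 -15 -10.3 0 0 0 0; 5.5 -20 -13.7 0 0 0 0; 5.5 -25 -17.1 0 0 0 0' 20
python3 -m creep '5.5 -5 -3.4 0 0 0 0; 5.5 -10 -6.8 0 0 0 0; 5.5 -15 -10.3 0 0 0 0; 5.5 -20 -13.7 0 0 0 0; 5.5 -25 -17.1 0 0 0 0' 20
python3 -m creep '5.5 -5 -3.4 0 0 0 0; 5.5 -10 -6.8 0.7 0 0 0; 5.5 -14.5 -10 1.4 0 0 0; 5.5 -14.5 -10 1.4 0 0 0; 5.5 -14.5 -10 1.4 0 0 0' 20
python3 - <<'E'
from h import *
shift((.6705,.0013,.235))
im=vision.get_image("wrist"); cv2.imwrite("pics/w1.png",im[:,:,::-1]); print(K("wrist"),proj("wrist",(.6705,.0013,.149)),proj("wrist",(.5745,.0302,.082)))
E
```

```text
clock: 0.72
position: [0.3644, 0.3677, 0.2486]
ee_rot: [-0.429, -3.112, 0.0]
force: [1.2, 0.3, -0.2]
width: 0.604
gripper_force: 0.0
clock: 1.35
position: [0.5587, 0.1356, 0.2486]
ee_rot: [-0.428, -3.112, -0.0]
force: [-0.1, 1.0, 0.2]
width: 0.603
gripper_force: 0.0
clock: 1.98
position: [0.67, 0.0021, 0.234]
ee_rot: [-0.429, -3.111, -0.001]
force: [-0.2, -0.0, 0.1]
width: 0.598
gripper_force: 0.0
pos [0.67   0.0021 0.234 ] shift cm [-0.06 -0.06 -0.1 ] toolx [-0.963  0.271  0.001] y [0.271 0.963 0.   ] z [-0.001  0.001 -1.   ]
(np.float64(311.1325599822856), 255.37210962583595, 192.76761396025407, array([[ 0.26849999,  0.92576282,  0.26621599,  0.59845333],
       [ 0.96327784, -0.25858313, -0.07232265,  0.02222708],
       [ 0.00188534,  0.27585859, -0.96119638,  0.37093681],
       [ 0.        ,  0.        ,  0.        ,  1.        ]])) [253.7334923  207.24124691] [256.18096226  73.33159539]
```

View pics/w1.png

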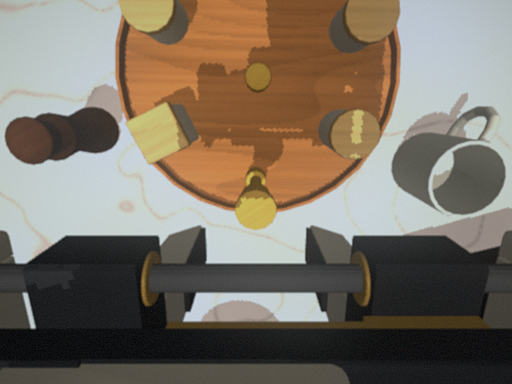

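The wrist view shows the knob cap at (256,210), centred between the fingers and within 2 mm of the prediction. The stud is at (258,76) and the square jar at (160,132), left of the knob. I'm descending onto the knob.

```bash
python3 -m creep '5.5 -0.1 0 2.5 0 0 0; 5.5 -0.15 0.05 5 0 0 0; 5.5 -0.15 0.05 7.5 0 0 0; 5.5 -0.15 0.05 9.5 0 0 0; 5.5 -0.15 0.05 10.1 0 0 0' 30
python3 -m creep '2.4 0 0 0 0 0 0; 2.4 0 0 0 0 0 0; 2.4 0 0 0 0 0 0; 2.4 0 0 0 0 0 0' 30
python3 - <<'E'
from h import *
shift((.6705,.0013,.133))
a=vision.get_image("wrist")
cv2.imwrite("pics/w2.png",a[:,:,::-1])
E
```

```text
clock: 2.65
position: [0.6709, 0.0038, 0.1328]
ee_rot: [-0.425, -3.111, -0.001]
force: [0.1, 0.8, -0.0]
width: 0.597
gripper_force: 0.0
clock: 3.15
position: [0.6726, 0.0018, 0.1347]
ee_rot: [0.429, 3.111, 0.001]
force: [-0.0, -0.0, 4.8]
width: 0.326
gripper_force: 30.0
pos [0.6726 0.0018 0.1347] shift cm [ 0.19 -0.11  0.17] toolx [-0.963  0.27  -0.001] y [0.27  0.963 0.001] z [ 0.002  0.    -1.   ]
```

View pics/w2.png

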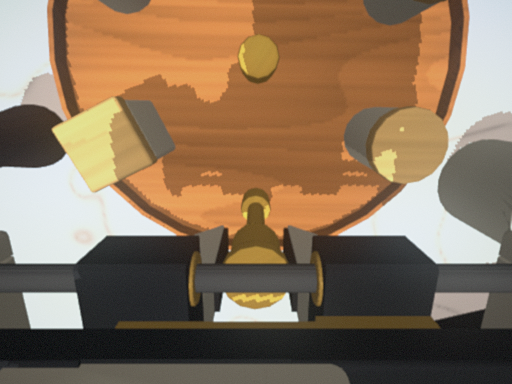

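```bash
python3 - <<'E'
from h import *
for z in(.149,.155): print(ray("wrist",256,276,z),ray("wrist",256,307,z), ray("wrist",225,276,z),ray("wrist",290,276,z))
R=K("wrist"); print(R[3][:3,3])
print(ray("wrist",256,207,.07),ray("wrist",258,57,.082),ray("wrist",256,195,.05))
s=telemetry.observe(); print(s["force"],s["ft_torque"],s["width"],s["gripper_force"])
E
```

```text
[0.67191302 0.00177256 0.149     ] [ 0.68730996 -0.00253185  0.149     ] [ 0.66819686 -0.01143322  0.149     ] [0.67599064 0.01626279 0.149     ]
[0.66841564 0.0027264  0.155     ] [ 0.68305546 -0.00136634  0.155     ] [ 0.66488221 -0.00983     0.155     ] [0.67229274 0.0165041  0.155     ]
[0.60078924 0.02117021 0.2710177 ]
[0.66683262 0.00350743 0.07      ] [0.57760443 0.02957059 0.082     ] [0.66436596 0.00427666 0.05      ]
[-0.09555553 -0.3534873   5.98695657] [ 0.04829602  0.12358249 -0.02628223] 0.32693826872419157 30.000693784095347
```

```bash
python3 -m creep '2.4 0 0 -0.2 0 0 0; 2.4 0 0 -0.4 0 0 0; 2.4 0 0 -0.6 0 0 0; 2.4 0 0 -0.8 0 0 0; 2.4 0 0 -0.8 0 0 0' 40
python3 - <<'E'
from h import *
a=vision.get_image("wrist")
cv2.imwrite("pics/w3.png",a[:,:,::-1]);s=telemetry.observe(); print(s["position"],s["force"],s["width"])
for p in[(.6716,.002,.113),(.6716,.002,.121)]: print(proj("wrist",p))
E
```

```text
clock: 3.82
position: [0.672, 0.0018, 0.1418]
ee_rot: [-0.429, -3.112, 0.0]
force: [2.5, -0.8, -5.8]
width: 0.326
gripper_force: 40.0
[0.67199101 0.00170791 0.14171104] [ 3.25186454 -0.49558981 -5.28429592] 0.3224551758068673
[256.36967148 236.32630135]
[256.43155393 242.30031792]
```

View pics/w3.png

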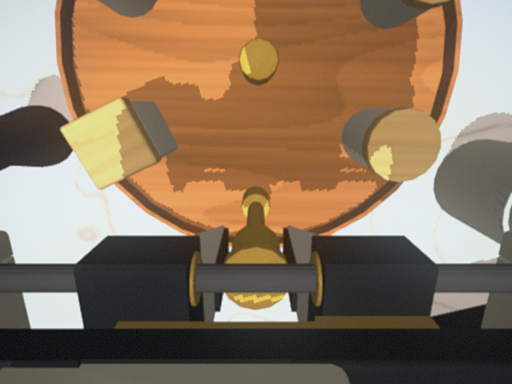

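The knob is rising with the gripper and the pull of about 5 N matches the spring. I'm continuing to the stop.

```bash
python3 -m creep '2.4 0 0 -0.3 0 0 0; 2.4 0 0 -0.6 0 0 0; 2.4 0 0 -0.8 0 0 0; 2.4 0 0 -0.8 0 0 0; 2.4 0 0 -0.8 0 0 0' 45
python3 -m creep '2.4 0 0 -0.1 0 0 0; 2.4 0 0 -0.2 0 0 0; 2.4 0 0 -0.3 0 0 0; 2.4 0 0 -0.3 0 0 0; 2.4 0 0 -0.3 0 0 0' 45
python3 - <<'E'
from h import *
a=vision.get_image("wrist")
cv2.imwrite("pics/w4.png",a[:,:,::-1]);s=telemetry.observe(); print(s["position"],s["force"],s["width"])
E
```

```text
clock: 4.5
position: [0.672, 0.0018, 0.1497]
ee_rot: [-0.429, -3.112, -0.0]
force: [3.2, -1.3, -6.4]
width: 0.324
gripper_force: 45.0
clock: 5.12
position: [0.672, 0.0018, 0.1527]
ee_rot: [-0.429, -3.112, 0.0]
force: [3.2, -1.8, -7.6]
width: 0.327
gripper_force: 45.0
[0.67197829 0.00178009 0.15272948] [ 3.21282882 -1.48254417 -7.31978062] 0.3200421194557195
```

```bash
python3 -m creep '2.4 0 0 -0.1 0 0 0; 2.4 0 0 -0.15 0 0 0; 2.4 0 0 -0.15 0 0 0' 45
python3 - <<'E'
from h import *
s=telemetry.observe(); print(s["position"],s["force"])
o=np.array((.5755,.0302)); k=s["position"][:2]; w=k-o; print(np.linalg.norm(w),np.degrees(np.arctan2(*w[::-1])))
E
```

```text
clock: 5.55
position: [0.6716, 0.0019, 0.1531]
ee_rot: [-0.429, -3.111, 0.001]
force: [5.7, -1.4, -15.1]
width: 0.321
gripper_force: 45.0
[0.67162571 0.00187245 0.15312825] [  5.67918377  -1.43966022 -15.06507489]
0.10021278865303986 -16.419864193102043
```

Stop reached at z≈0.153 (the pull jumped to 15 N). I'll relieve it slightly, then turn clockwise along the 100 mm arc.

```bash
python3 -m creep '2.4 0 -0.2 0.05 0 0 0; 2.4 0.02 -0.6 0.05 0 0 0; 2.4 0.08 -1.3 0.05 0 0 0; 2.4 0.21 -2 0.05 0 0 0; 2.4 0.34 -2.59 0.05 0 0 0' 45
python3 - <<'E'
from h import *
s=telemetry.observe(); print(s["position"],s["force"],s["width"])
a=vision.get_image("wrist"); cv2.imwrite("pics/w5.png",a[:,:,::-1])
print(s["joints"].round(2))
E
```

```text
clock: 6.18
position: [0.6607, -0.0229, 0.1532]
ee_rot: [-0.43, -3.11, 0.001]
force: [3.0, -1.4, -16.9]
width: 0.324
gripper_force: 45.0
[ 0.66073307 -0.02292239  0.15315708] [  2.98398783  -1.4416149  -16.93599349] 0.32427672620434767
[-0.22  0.58  0.28  1.6  -0.18  0.98  1.41]
```

View pics/w5.png

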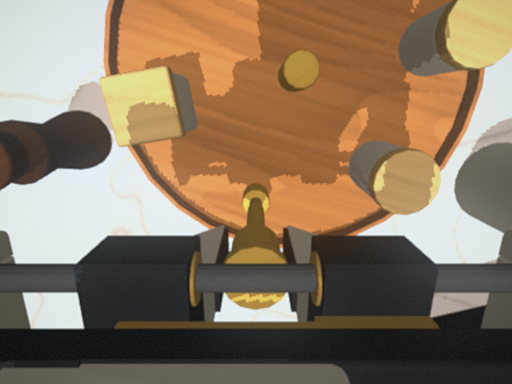

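The tray turned with the knob (stud at (300,70), square jar at (145,105), nothing near the fingers), so I'm continuing the arc.

```bash
python3 -m creep '2.4 0.26 -0.83 0 0 0 0; 2.4 0.6 -1.64 0 0 0 0; 2.4 1 -2.41 0 0 0 0; 2.4 1.47 -3.15 0 0 0 0; 2.4 2 -3.84 0 0 0 0' 45
python3 -m creep '2.4 0.59 -0.64 0 0 0 0; 2.4 1.23 -1.23 0 0 0 0; 2.4 1.92 -1.76 0 0 0 0; 2.4 2.66 -2.23 0 0 0 0; 2.4 3.43 -2.63 0 0 0 0' 45
```

```text
clock: 6.85
position: [0.6309, -0.0537, 0.1532]
ee_rot: [-0.428, -3.111, -0.001]
force: [0.4, 2.0, -22.9]
width: 0.322
gripper_force: 45.0
clock: 7.48
position: [0.5909, -0.069, 0.1533]
ee_rot: [-0.428, -3.111, -0.001]
force: [0.3, 4.2, -26.3]
width: 0.323
gripper_force: 45.0
```

```bash
python3 -m creep '2.4 0.81 -0.34 0.05 0 0 0; 2.4 1.64 -0.6 0.1 0 0 0; 2.4 2.49 -0.79 0.1 0 0 0; 2.4 3.36 -0.9 0.1 0 0 0; 2.4 4.23 -0.94 0.1 0 0 0' 50
python3 - <<'E'
from h import *
s=telemetry.observe(); print(s["position"],s["force"],s["width"])
a=vision.get_image("wrist"); cv2.imwrite("pics/w6.png",a[:,:,::-1])
E
```

```text
clock: 8.1
position: [0.549, -0.0664, 0.1532]
ee_rot: [0.427, 3.111, 0.002]
force: [2.2, 5.2, -23.9]
width: 0.32
gripper_force: 50.0
[ 0.54897171 -0.06640681  0.15318755] [  2.17569385   5.17521045 -23.91938049] 0.320233764149892
```

View pics/w6.png

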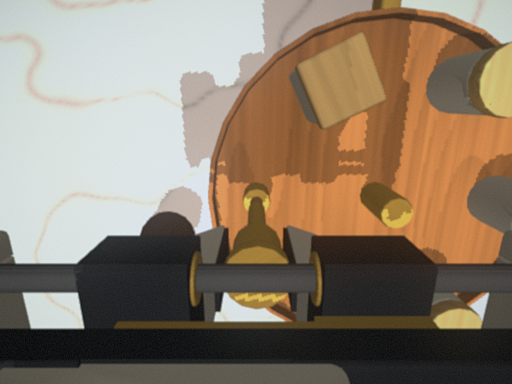

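The stud is at (397,212), the square jar at (342,82) and the pointer at the top at (387,3). The grip is unchanged.

```bash
python3 -m creep '2.4 0.87 0.04 0.03 0 0 0; 2.4 1.74 0.15 0.06 0 0 0; 2.4 2.45 0.3 0.08 0 0 0; 2.4 2.9 0.43 0.08 0 0 0; 2.4 3.25 0.54 0.08 0 0 0' 50
python3 -m creep '2.4 0 0 0 0 0 0; 2.4 0 0 0 0 0 0' 50
python3 - <<'E'
from h import *
s=telemetry.observe(); print(s["position"],s["force"],s["width"])
o=np.array((.5762,.0304)); w=s["position"][:2]-o; print(np.linalg.norm(w),np.degrees(np.arctan2(*w[::-1])))
a=vision.get_image("wrist"); cv2.imwrite("pics/w7.png",a[:,:,::-1])
b=vision.get_image("scene"); cv2.imwrite("pics/s7.png",b[:,:,::-1])
c=a[:,:,::-1].copy()
for p,z in((o,.082),(o+.19*np.array([np.cos(np.radians(163.3)),np.sin(np.radians(163.3))]),.022)):
    print(proj("wrist",(*p,z)))
    cv2.circle(c,tuple(int(t) for t in proj("wrist",(*p,z))),4,(255,0,255),1)
cv2.imwrite("pics/w7m.png",np.hstack([c[:300]]))
E
```

```text
clock: 8.78
position: [0.5203, -0.0529, 0.1531]
ee_rot: [0.427, 3.108, 0.002]
force: [3.7, 4.4, -21.9]
width: 0.325
gripper_force: 50.0
clock: 9.02
position: [0.5202, -0.0528, 0.1531]
ee_rot: [0.427, 3.109, 0.002]
force: [2.0, 4.8, -20.5]
width: 0.321
gripper_force: 50.0
[ 0.52022783 -0.052824    0.15313342] [  2.03372316   4.81487696 -20.50791803] 0.3212308852388906
0.10029515641069889 -123.9227442112379
[385.13891826 252.10417295]
[387.28753875 -14.53024911]
```

View pics/w7m.png

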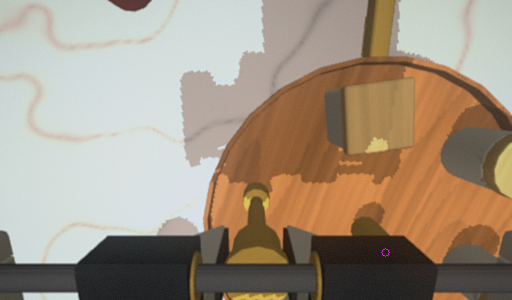

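The square lid has corners (344,88), (412,78), (414,145) and (350,154), with its centre near (380,116). The pointer runs from (382,2) to (376,52).

```bash
python3 - <<'E'
from h import *
im=cv2.imread("pics/w7.png"); hsv=cv2.cvtColor(im,cv2.COLOR_BGR2HSV)
m=cv2.inRange(hsv,(21,120,60),(35,255,255))[:56]; 
n,l,st,c=cv2.connectedComponentsWithStats(m); i=1+np.argmax(st[1:,4]); ys,xs=np.where(l==i)
g=[(xs[ys==r].mean(),r) for r in (5,25,45)]; print(st[i],g)
P=[ray("wrist",*q,.022)[:2] for q in g]; print(np.array(P).round(4))
J=ray("wrist",380,116.2,.096)[:2]; 
for o in ((.5762,.0304),(.5745,.0302)):
    o=np.array(o); f=lambda w:np.degrees(np.arctan2(w[1],w[0]))
    print([f(p-o).round(2) for p in P],"jar",J,np.linalg.norm(J-o),f(J-o))
d=P[0]-P[2]; print("bar dir",np.degrees(np.arctan2(d[1],d[0])))
E
```

```text
[378   0   6   7  15] [(np.float64(380.3333333333333), 5), (np.float64(nan), 25), (np.float64(nan), 45)]
[[0.4057 0.0779]
 [   nan    nan]
 [   nan    nan]]
[np.float64(164.44), np.float64(nan), np.float64(nan)] jar [0.47653298 0.03725926] 0.09990277748614428 176.06300939560708
[np.float64(164.23), np.float64(nan), np.float64(nan)] jar [0.47653298 0.03725926] 0.09822103021809857 175.87852992233488
bar dir nan<stdin>:5: RuntimeWarning: Mean of empty slice.
  ret = ret.dtype.type(ret / rcount)
```

```bash
python3 -m creep '2.4 0.6 0.21 0.02 0 0 0; 2.4 1.15 0.44 0.04 0 0 0; 2.4 1.6 0.67 0.05 0 0 0; 2.4 1.96 0.86 0.05 0 0 0; 2.4 1.96 0.86 0.05 0 0 0' 50
python3 -m creep '2.4 0 0 0 0 0 0; 2.4 0 0 0 0 0 0; 2.4 0 0 0 0 0 0; 2.4 0 0 0 0 0 0' 50
python3 - <<'E'
from h import *
s=telemetry.observe(); print(s["position"],s["force"],s["width"],s["dq"].round(3))
o=np.array((.5762,.0304)); w=s["position"][:2]-o; print(np.linalg.norm(w),np.degrees(np.arctan2(*w[::-1])))
a=vision.get_image("wrist"); cv2.imwrite("pics/w8.png",a[:,:,::-1])
E
```

```text
clock: 9.75
position: [0.5042, -0.0394, 0.1531]
ee_rot: [0.427, 3.107, 0.002]
force: [3.5, 4.8, -18.8]
width: 0.321
gripper_force: 50.0
clock: 10.25
position: [0.5044, -0.0396, 0.1531]
ee_rot: [0.428, 3.107, 0.002]
force: [2.5, 4.5, -18.1]
width: 0.325
gripper_force: 50.0
[ 0.50441856 -0.03961059  0.15306089] [  2.49640916   4.53502313 -18.10577211] 0.3250097455004631 [ 0.    -0.    -0.002  0.001 -0.001 -0.001 -0.001]
0.10026992568869429 -135.71553179061223
```

View pics/w8.png

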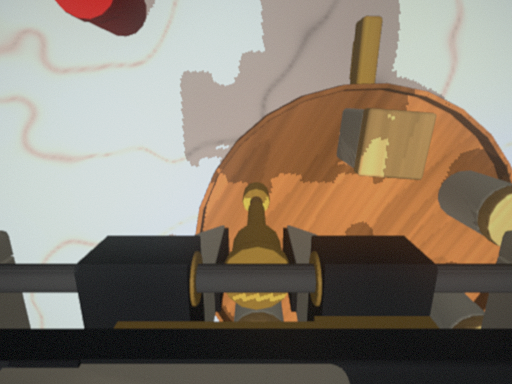

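The lid centre is at about (396,144). The pointer runs from its tip at (371,17) to (366,82).

```bash
python3 - <<'E'
from h import *
t=ray("wrist",371,17,.022)[:2]; b=ray("wrist",366,82,.022)[:2]; J=ray("wrist",396,144,.096)[:2]
f=lambda w:np.degrees(np.arctan2(w[1],w[0]))
for o in ((.5762,.0304),(.5745,.0302)):
    o=np.array(o); print(t,b,J,f(t-o),f(b-o),f(J-o),np.linalg.norm(t-o),np.linalg.norm(J-o))
print(f(t-b))
E
```

```text
[0.3963714  0.08284039] [0.44198995 0.0709927 ] [0.480131   0.05735314] 163.742618132735 163.17171682382667 164.32799038197703 0.1873187620942245 0.09977837787353912
[0.3963714  0.08284039] [0.44198995 0.0709927 ] [0.480131   0.05735314] 163.5365860199913 162.88922120927825 163.94768785298695 0.18574393009042342 0.09819776652445274
165.44123353474572
```

The jar is in line with the pointer to within about 1° (under 2 mm sideways). The knob is held at its stop and the tray is still.

```bash
python3 -c "
from cell import job; print(job.sign_off())"
```

```text
the job is handed in; nothing more can be done
None
```

The job is handed in with the square jar at the pointer (within about 2 mm by my last wrist-camera measurement), the raised knob still gripped at its stop and the tray still; sign-off returned no verdict.

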